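# Change the forming roller of the bench roll bender

## Task

The roll bender is set up for flat strip, and the next bangles are of half-round wire: change its plain roller for the grooved one, which stands in the wooden tool block. Draw the axle pin, seat the grooved roller in the bender, push the axle pin back down through it until the pin's flange rests on the roller, and put the plain roller away in the tool block's well that the grooved one left free. Leave the slim roller in its well and do not disturb the calliper, the pliers and the loupe lying about.

Things in the scene. Friction and masses are not known exactly. Their poses are not given: they have to be found in the camera images.
- bender: Grey bench roll bender, fixed. Origin on the bench under its roller seat; x towards two driven rolls (x 80, y +-42, 80 high; all in mm; upright crank grip at x 146, y -66, 150 high), screw knob to x -100. Seat: round boss 68 dia., top z 32, tapered recess, mouth 47 dia., flat floor 31 dia. at z 18 (a roller stands on it), 14 hole on down to z 0 for the pin. Base plate 14 high, x -85 to 120, y +-80.
- tool_block: Wooden tool block, fixed, 184 x 68 x 50 mm (x, y, z). Origin: middle of its underside, on the bench. Two tapered roller wells in its top at x -60 and +60 mm: mouth 47 mm, flat floor 31 mm dia. at z 36 mm (a roller stands on it). At the origin a countersunk 14 mm hole down to z 0, empty: the pin can wait there, its tip at z 0. One well holds the grooved roller, the other the slim one; which varies.
- pin_knob (a point): Axle pin, dark steel, 112 mm, 0.12 kg: shank 11 mm dia., 76 mm long, tapered tip; flange 34 mm dia., 4 mm; on top a knurled knob 22 mm dia., 32 mm high, to grip. Point: on the axis in the knob, 102 mm above the tip, 22 mm above the flange. At the start it stands in the bender, through the plain roller into the hole, flange on the roller; point then at z 104 mm, as it is again when home.
- plain_mid (a point): Plain roller, steel, 60 mm tall, 0.4 kg: smooth, 44 mm dia., foot tapered over its lowest 16 mm to 28 mm dia. (stands by itself on the bench); 14 mm bore, countersunk to 28 mm at the top. Point: on the axis, 40 mm above its underside. At the start in the bender's seat with the pin through it. In a seat or well its lowest 14 mm are sunk: keep fingertips above.
- grooved_mid (a point): Grooved roller, steel, 60 mm tall, 0.5 kg: thickest of the three, 54 mm dia., with a 16 mm wide, 5 mm deep half-round groove round its middle (38 mm above its underside; fingers bridge it). Tapered foot, bore and countersink as the plain roller's. Point: on the axis, 40 mm above its underside. At the start in one of the block's wells.
- slim_mid (a point): Slim roller, steel, 60 mm tall, 34 mm dia., thinnest of the three. Point: on the axis, 40 mm above its underside. In the other well of the tool block; it stays there.
- calliper: Vernier calliper lying on the bench beyond the work, 56 x 166 x 14 mm, long along y; origin in the middle of its underside. To be left alone.
- pliers_blue: Pliers with blue grips lying on the bench on the robot's side of the work, 130 x 44 x 11 mm, long along x; origin in the middle of their underside. To be left alone.
- loupe: Small black eye loupe standing on the bench, 29 mm dia., 24 mm high; origin in the middle of its underside. To be left alone.
There are look-alikes about, which are no part of the job. Of the things that look like the part that bears pin_knob, take the one that is nearest to the robot's base at the start.

How it is judged (in metres and radians):
At the end, for the whole second after the job is handed in: Upright, at rest and released: the grooved roller down on the floor of the bender's seat (within 6 mm), the axle pin through it with its flange down on it (8 mm sideways, 4 mm in height), the plain and the slim roller each fully down in a well of the tool block (8 mm) (horizontal distance between grooved_mid and bender below 0.006 m and z of grooved_mid in the frame of bender between 0.053 and 0.062 m and angle between each of grooved_mid, pin_knob, plain_mid, slim_mid's own z axis and vertical below 0.08 rad and horizontal distance between pin_knob and bender below 0.008 m and z of pin_knob in the frame of bender between 0.099 and 0.108 m and y of plain_mid in the frame of tool_block between -0.008 and 0.008 m and z of plain_mid in the frame of tool_block between 0.071 and 0.08 m and (x of plain_mid in the frame of tool_block between -0.068 and -0.052 m or x of plain_mid in the frame of tool_block between 0.052 and 0.068 m) and y of slim_mid in the frame of tool_block between -0.008 and 0.008 m and z of slim_mid in the frame of tool_block between 0.071 and 0.08 m and (x of slim_mid in the frame of tool_block between -0.068 and -0.052 m or x of slim_mid in the frame of tool_block between 0.052 and 0.068 m) and linear speed of each of grooved_roller, axle_pin, plain_roller, slim_roller below 0.02 m/s); the robot touches nothing.
It fails at once if the slim roller is taken from its well or shifted by more than 20 mm (distance of slim_mid from where it was at the start of the episode above 0.02 m).
It fails at once if the calliper, the pliers or the loupe is moved by more than 30 mm (distance of any of calliper, pliers_blue, loupe from where it was at the start of the episode above 0.03 m).
It also fails if it takes over 147 s, if anything falls off the work surface, if the arm or the gripper's body presses on something with over 40 N, if the wrist force passes 120 N, or if a joint passes its speed limit or range.

## Robot

A 6-joint arm with a two-finger parallel gripper is mounted at the origin on a cart in front of the work surface, level with it; the furniture and walls round the work are solid. World frame = base frame: x ahead of the robot, y to its left, z up, the work surface at z = 0. Lengths are in mm, angles in rad, forces in N, time in s.
With the tool pointing down it reaches from about 275 to 750 mm from the base axis. Payload 10.2 kg.
Tool frame: the origin (TCP) lies at the very end of the fingers, on their centre line; the grasp point (between the pads) lies 19 mm behind it; z points along the fingers, y is the line along which they close (so a half turn about z gives the same grasp; the last joint's range is limited). The gripper opens to 85 mm and grips with 20 to 120 N. Pads are 22 mm wide; open, the fingers measure 114 mm over their backs; the gripper's body (76 mm by 85 mm) begins 54 mm behind the grasp point. The pads swing forward as they close: fully open they stand 13 mm farther back than shut.
Start: joints at [1.086, 0.313, 1.498, -0, 1.331, -0.223], TCP at [135.893, 507.114, 231.294] pointing down, gripper open.
Joint ranges: [-2.94, 2.94], [-0.97, 2.17], [0.19, 2.56], [-1.23, 4.37], [0.02, 3.11], [-2.88, 2.88]. Speed limits (rad/s): [2.39, 2.39, 3.01, 3.14, 3.14, 3.14].

## Interface

Orientations are given as a unit quaternion [w, x, y, z].
In Python, from rig import ctrl, optics gives the robot as it stands. The module is installed in compiled form; this text tells all that it offers.
- The arm moves only by the shell command python3 -m handwheel 'ROWS' [FORCE]. ROWS is JSON, a list that holds one entry, the list of rows, each a list of 5 numbers: the gripper command: -1 is fully open, 1 is shut, values between are in proportion, then the shift along the world's x, y, z in units of 50 mm (1.0 is 50 mm), then the turn about the world's z in units of 8 degrees (1.0 is 8 degrees). In form: [[[gripper, tx, ty, tz, twist], ...]]. A call has 1 to 10 rows; each row shifts and turns the commanded pose from where the row before left it; what a row does not reach is not made up. A row lasts 1/10 s, in which the tool goes at most 50 mm and 8.59 degrees, less where a joint would pass 70% of its speed; a pose out of reach is approached as far as the arm can. A call is refused whole if a number of a shift passes 1 or a number of a turn 1, either way. A call with a gripper value outside its range is refused whole. The fingers move at their own pace and stop on an object; FORCE is the grip in N (left out, the last holds). Time passes only in rows, so rows that do not move let the fingers close. It gives the time, the measured TCP pose, the force, the opening and the grip force at its end, in the units of the state.
- ctrl.sense(): the state, without advancing time (a new reading comes with each control period).
- optics.capture(name): name is "scene" or "top"; returns a dict with "img" (480x640x3 uint8, blue, green, red), "K" (3x3 intrinsics, pixels), "R" (3x3) and "t" (3): a world point X has camera coordinates R X + t. Camera axes: x right, y down, z forward; pixel columns grow to the right and rows downward; lengths in mm; the calibration is good to about 2 mm. A picture is of the moment at which its call begins. There is no depth.
- ctrl.finish_job(): hands the job in; it is judged then, once.
The state is a dict: "time_s": time; "joints": joint angles; "dq": joint speeds; "tau": joint torques, N m; "eef_pos": TCP position; "ee_rot": TCP orientation; "force": force on the tool from outside, world axes, zero at the start; "wrist_torque": the same for the moment, N m; "grip_width": opening from 0.0 (shut) to 1.0 (fully open); "grip_force": force on a finger pad.
Only numpy, scipy, OpenCV 4.12 (cv2) and the standard library are available. Lean on these libraries where they do the work, as an engineer would, in place of code of your own. Each camera call takes 0.05 s, during which the arm holds its last target. There are 200 camera calls.

## Working session

There is one attempt and no reset: what is moved stays moved. The work goes in short steps, Python scripts to look and compute and a shell command to move; the robot and the scene stay as the last step left them, time stands still between calls to the robot, and variables do not carry over. Pictures are saved under pics/ and viewed, at most 14 in all, crops included, and the job is handed in when it is done.

```bash
mkdir -p pics; cat > h.py <<'E'
import cv2,numpy as np,os
from rig import ctrl,optics
def ray(c,u,v,z):
    d=c['R'].T@np.linalg.inv(c['K'])@np.array([u,v,1.]);o=-c['R'].T@c['t'];s=(z-o[2])/d[2];return (o+s*d).round(1)
def px(c,X):
    p=c['K']@(c['R']@np.array(X,float)+c['t']);return (p[:2]/p[2]).round(1)
E
python3 - <<'E'
from h import *
for n in('scene','top'):
    c=optics.capture(n);cv2.imwrite(f'pics/{n}0.png',c['img']);np.savez(f'{n}.npz',**c);print(n,(-c['R'].T@c['t']).round(),c['K'][0,0])
s=ctrl.sense();print(s)
E
```

```text
scene [  99. -193.  759.] 465.7707878171926
top [364. 114. 969.] 618.632239301295
{'time_s': 0.1, 'joints': array([ 1.08557420e+00,  3.13386669e-01,  1.49834745e+00, -1.36303162e-06,
        1.33100342e+00, -2.23369480e-01]), 'dq': array([-0.00109987, -0.00158321, -0.00076302, -0.0023964 , -0.00016869,
       -0.00100475]), 'tau': array([ 2.62877482e-03, -4.12904871e+01, -2.60138851e+01, -1.19001988e-04,
        3.00046224e-03,  2.95932090e-06]), 'eef_pos': array([135.7956143 , 506.89990202, 230.80122344]), 'ee_rot': array([-1.97976872e-04,  1.30552409e-01,  9.91441244e-01, -5.37118901e-04]), 'force': array([ 0.50240189, -0.51706315,  1.2539002 ]), 'wrist_torque': array([-0.01777441,  0.04013496, -0.00710356]), 'grip_force': 0.0, 'grip_width': 0.9972248569022424}
```

View pics/top0.png

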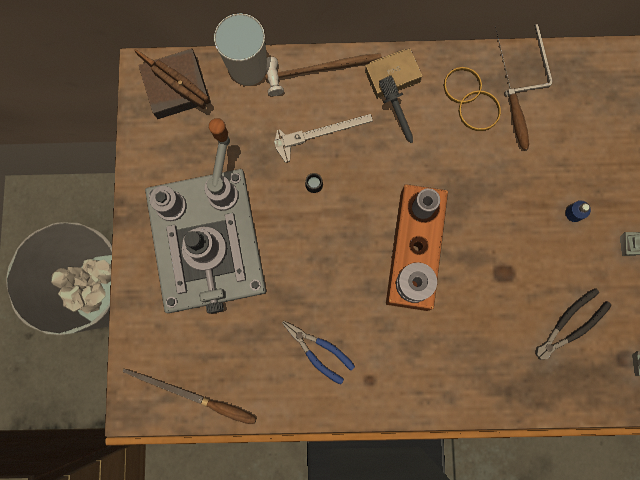

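View pics/scene0.png

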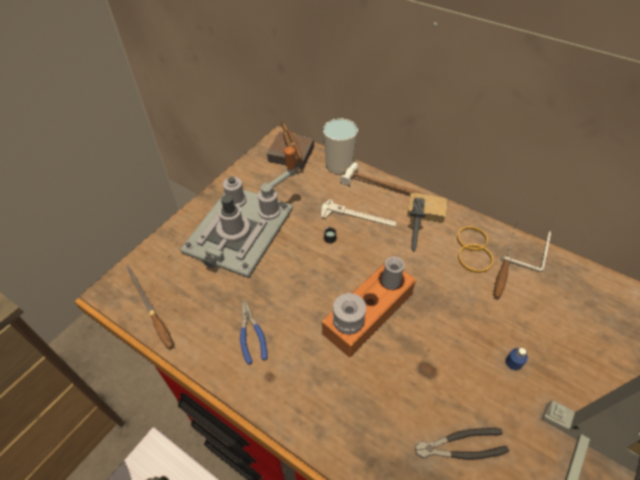

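The top view shows the bender (seat with pin ≈ (200,243)), and the block with the slim roller at (427,203), empty hole (418,244) and grooved roller at (417,281). In the scene view the pin is at (229,207) and the grooved roller at (349,308).

```bash
python3 - <<'E'
from h import *
L=lambda n:dict(np.load(n+'.npz'))
t=L('top');s=L('scene')
print('origin px',px(t,[0,0,0]),px(t,[300,0,0]),px(t,[300,100,0]))
# zoomed crops
def crop(c,x,y,w,h,k,f): cv2.imwrite(f,cv2.resize(c['img'][y:y+h,x:x+w],None,fx=k,fy=k,interpolation=cv2.INTER_CUBIC))
a=cv2.resize(t['img'][165:315,140:270],None,fx=4,fy=4,interpolation=2);b=cv2.resize(t['img'][175:325,380:450],None,fx=4,fy=4,interpolation=2)
cv2.imwrite('pics/c1.png',np.hstack([a,b]))
# block: orange mask, per view
hsv=cv2.cvtColor(t['img'],cv2.COLOR_BGR2HSV)
m=cv2.inRange(hsv,(5,170,120),(16,255,255));m[:,:370]=0;m[:,470:]=0;m[:170]=0;m[330:]=0
k=cv2.morphologyEx(m,cv2.MORPH_CLOSE,np.ones((5,5)))
cs,_=cv2.findContours(k,0,2);cc=max(cs,key=cv2.contourArea);print(cv2.contourArea(cc))
print([ (p,ray(t,*p,50)) for p in cv2.boxPoints(cv2.minAreaRect(cc))])
E
```

```text
origin px [414.4 604.4] [405.3 390.4] [339.6 391.7]
2814.5
[(array([388.14203, 302.29208], dtype=float32), array([430.7,  25.7,  50. ])), (array([404.2495, 184.1704], dtype=float32), array([610.5,  -6. ,  50. ])), (array([448.91888, 190.26169], dtype=float32), array([599.3, -73.6,  50. ])), (array([432.8114 , 308.38336], dtype=float32), array([420.4, -39.9,  50. ]))]
```

View pics/c1.png

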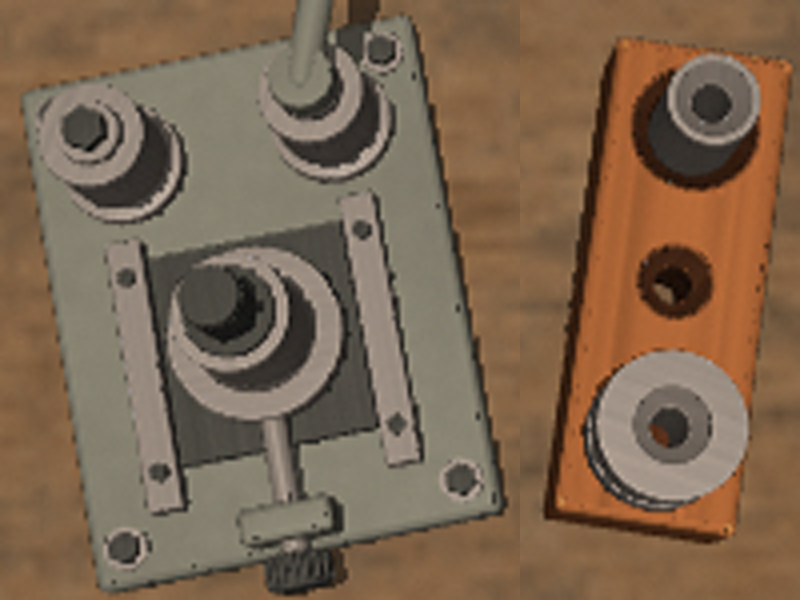

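The zoomed crop shows the boss circle centre ≈ (256,333), the knob top at (210,300), the grooved top at (672,429), the slim top at (713,100) and the hole at (676,282), all in crop pixels.

```bash
python3 - <<'E'
from h import *
L=lambda n:dict(np.load(n+'.npz'))
t=L('top');s=L('scene')
f=lambda x,y,ox,oy:((x+.5)/4-.5+ox,(y+.5)/4-.5+oy)
P={}
for n,x,y,ox,oy,z in[('boss',256,333,140,165,32),('knob',210,299,140,165,114),('grv',672,429,250,175,96),('slim',713,100,250,175,96),('hole',676,282,250,175,50)]:
    P[n]=ray(t,*f(x,y,ox,oy),z);print(n,P[n],np.hypot(*P[n][:2]),'scene px',px(s,P[n]))
d=P['slim']-P['grv'];print(np.linalg.norm(d),np.degrees(np.arctan2(d[1],d[0])),(P['slim']+P['grv'])/2)
# bender plate corners z14
for x,y in[(22,96),(410,14),(505,512),(108,590)]: print('plate',ray(t,*f(x,y,140,165),14))
a=cv2.resize(s['img'][170:280,175:300],None,fx=4,fy=4,interpolation=2);b=cv2.resize(s['img'][250:360,315:420],None,fx=4,fy=4,interpolation=2)
cv2.imwrite('pics/c2.png',np.vstack([np.hstack([a,b[:, :300]])]))
E
```

```text
boss [521.6 304.2  32. ] 603.8246434189317 scene px [232.6 226. ]
knob [520.2 304.  114. ] 602.5147633046016 scene px [226.1 198.6]
grv [455.3 -12.6  96. ] 455.47431321645354 scene px [348.5 307.1]
slim [574.3 -33.1  96. ] 575.2530747418913 scene px [393.8 263.9]
hole [515.5 -23.4  50. ] 516.0308227228293 scene px [370.1 299. ]
120.75284675733317 -9.774345152092227 [514.8  -22.85  96.  ]
plate [622.6 402.7  14. ]
plate [652.9 247.6  14. ]
plate [452.3 210.4  14. ]
plate [425.5 363.7  14. ]
```

View pics/c2.png

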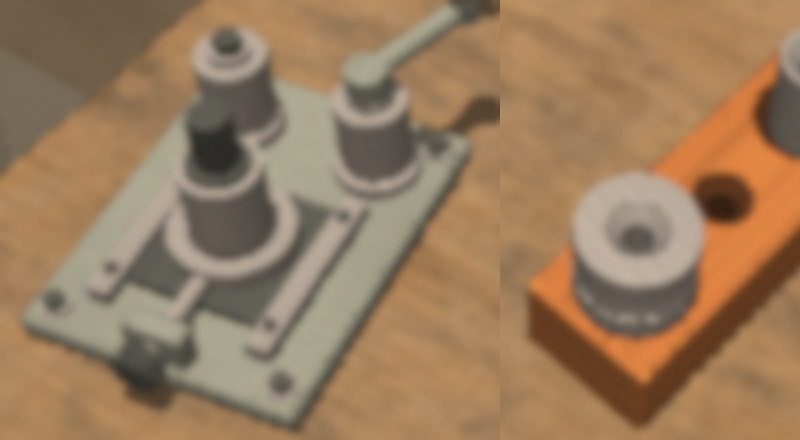

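Both views agree: seat (521,304) with yaw ≈ +11°, grooved roller (455,-13), hole (515.5,-23.4), slim (574,-33), block axis at -9.8°. Moving above the pin.

```bash
python3 -m handwheel '[[[-1,0.55,-0.29,0,0.325],[-1,0.55,-0.29,0,0.325],[-1,0.55,-0.29,0,0.325],[-1,0.55,-0.29,0,0.325],[-1,0.55,-0.29,0,0.325],[-1,0.55,-0.29,0,0.325],[-1,0.55,-0.29,0,0.325],[-1,0.55,-0.29,0,0.325],[-1,0.55,-0.29,0,0.325],[-1,0.55,-0.29,0,0.325]]]' 30; python3 -m handwheel '[[[-1,0.55,-0.29,0,0],[-1,0.55,-0.29,0,0],[-1,0.55,-0.29,-0.3,0],[-1,0.55,-0.29,-0.3,0],[-1,0,0,0,0],[-1,0,0,0,0],[-1,0,0,0,0]]]'
```

```text
time_s: 1.1
eef_pos: [411.8, 361.3, 231.0]
ee_rot: [-0.0, -0.097, 0.995, -0.0]
force: [0.0, -0.0, 0.7]
grip_width: 1.0
grip_force: 0.0
time_s: 1.8
eef_pos: [520.4, 304.7, 201.7]
ee_rot: [0.0, -0.096, 0.995, 0.0]
force: [-0.7, -0.0, 0.3]
grip_width: 0.999
grip_force: 0.0
```

```bash
python3 -m handwheel '[[[-1,0,0,-0.4,0],[-1,0,0,-0.4,0],[-1,0,0,-0.4,0],[-1,0,0,-0.4,0],[-1,0,0,-0.4,0],[-1,0,0,-0.29,0],[-1,0,0,0,0],[-1,0,0,0,0]]]'; python3 -m handwheel '[[[1,0,0,0,0],[1,0,0,0,0],[1,0,0,0,0],[1,0,0,0,0],[1,0,0,0,0],[1,0,0,0,0],[1,0,0,0,0],[1,0,0,0,0]]]' 50
```

```text
time_s: 2.6
eef_pos: [521.0, 304.5, 87.7]
ee_rot: [0.001, -0.096, 0.995, 0.0]
force: [0.3, -0.1, 0.8]
grip_width: 1.001
grip_force: 0.0
time_s: 3.4
eef_pos: [521.1, 304.2, 87.1]
ee_rot: [0.0, -0.096, 0.995, 0.0]
force: [-0.0, 1.0, 5.5]
grip_width: 0.233
grip_force: 49.0
```

```bash
python3 -m handwheel '[[[1,0,0,0.2,0],[1,0,0,0.3,0],[1,0,0,0.3,0],[1,0,0,0.3,0],[1,0,0,0.3,0],[1,0,0,0.3,0],[1,0,0,0.4,0],[1,0,0,0.4,0],[1,0,0,0.1,0],[1,0,0,0,0]]]'; python3 - <<'E'
from h import *
c=optics.capture('scene');cv2.imwrite('pics/s1.png',cv2.resize(c['img'][120:290,150:370],None,fx=3,fy=3,interpolation=2))
E
```

```text
time_s: 4.4
eef_pos: [520.9, 304.1, 217.1]
ee_rot: [0.0, -0.096, 0.995, 0.0]
force: [-0.2, -0.3, -1.8]
grip_width: 0.231
grip_force: 48.9
```

View pics/s1.png

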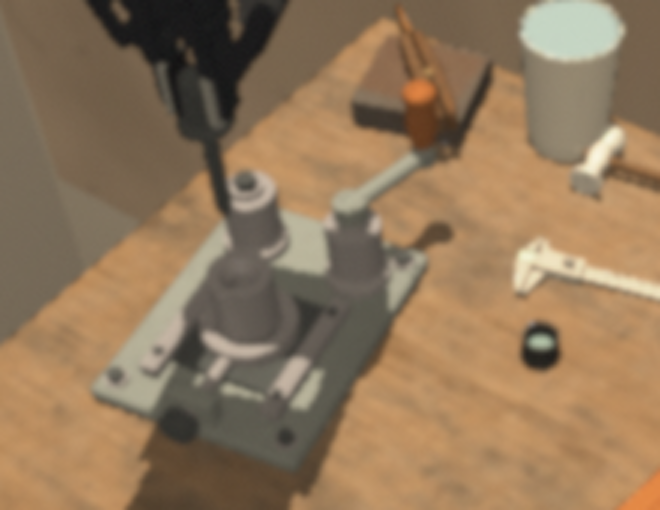

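The pin is drawn and held (shank near (215,180) in the crop), and the plain roller stays seated. Next, the pin goes to the block hole.

```bash
python3 -m handwheel '[[[1,0,-0.3,0,-0.26],[1,-0.01,-0.6,0,-0.26],[1,-0.01,-0.7,0,-0.26],[1,-0.01,-0.8,0,-0.26],[1,-0.01,-0.8,0,-0.26],[1,-0.01,-0.8,0,-0.26],[1,-0.01,-0.8,0,-0.26],[1,-0.01,-0.8,0,-0.26],[1,-0.02,-0.6,0,-0.26],[1,-0.03,-0.35,0,-0.26]]]';python3 -m handwheel '[[[1,0,0,0,0],[1,0,0,0,0],[1,0,0,0,0]]]'; python3 - <<'E'
from h import *
c=optics.capture('top');cv2.imwrite('pics/t1.png',cv2.resize(c['img'][150:330,340:500],None,fx=3.3,fy=3.3,interpolation=2))
c=optics.capture('scene');cv2.imwrite('pics/s2.png',cv2.resize(c['img'][200:370,300:440],None,fx=3.5,fy=3.5,interpolation=2))
s=ctrl.sense();print(s['eef_pos'],s['ee_rot'])
E
```

```text
time_s: 5.45
eef_pos: [513.9, -26.3, 215.9]
ee_rot: [-0.001, 0.088, 0.996, -0.0]
force: [0.5, 0.3, -0.7]
grip_width: 0.235
grip_force: 49.0
time_s: 5.75
eef_pos: [514.6, -22.8, 216.5]
ee_rot: [-0.0, 0.085, 0.996, 0.0]
force: [1.0, -0.2, -1.2]
grip_width: 0.232
grip_force: 49.0
[514.78894524 -22.6265144  216.66419512] [-1.33010688e-04  8.48012901e-02  9.96397871e-01  7.27279008e-05]
```

View pics/s2.png

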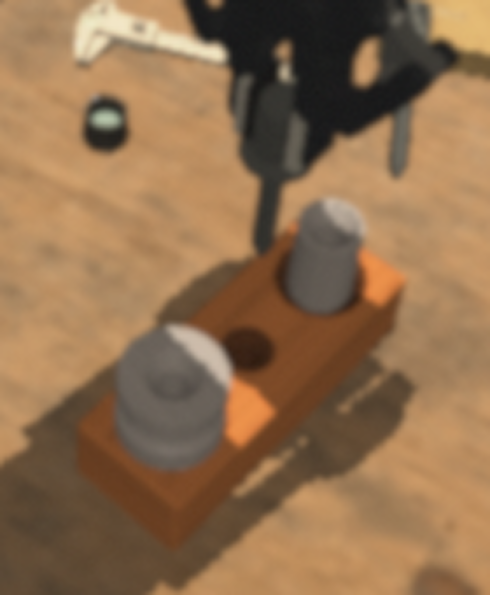

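The pin hangs upright with its tip at (263,248) in the crop, above the hole at (245,348). Lowering it.

```bash
python3 -m handwheel '[[[1,0.01,-0.01,-0.3,0],[1,0,0,-0.4,0],[1,0,0,-0.4,0],[1,0,0,-0.3,0],[1,0,0,-0.2,0],[1,0,0,-0.2,0],[1,0,0,0,0],[1,0,0,0,0]]]'
```

```text
time_s: 6.65
eef_pos: [515.7, -23.9, 127.2]
ee_rot: [0.0, 0.085, 0.996, -0.0]
force: [0.5, 0.2, -0.6]
grip_width: 0.234
grip_force: 49.0
```

```bash
python3 -m handwheel '[[[1,0,0,-0.2,0],[1,0,0,-0.2,0],[1,0,0,-0.2,0],[1,0,0,-0.15,0],[1,0,0,-0.04,0],[1,0,0,0,0]]]'
```

```text
time_s: 7.25
eef_pos: [515.3, -23.9, 87.0]
ee_rot: [-0.0, 0.085, 0.996, 0.0]
force: [-0.1, 0.3, -1.8]
grip_width: 0.235
grip_force: 49.0
```

```bash
python3 -m handwheel '[[[1,0,0,-0.03,0],[-1,0,0,0,0],[-1,0,0,0,0],[-1,0,0,0,0],[-1,0,0,0,0],[-1,0,0,0,0],[-1,0,0,0.4,0],[-1,0,0,0.7,0],[-1,0,0,0.7,0],[-1,0,0,0.3,0]]]';python3 -m handwheel '[[[-1,0.01,0.4,0,0.26],[-1,0.01,0.7,0,0.26],[-1,0.01,0.8,0,0.26],[-1,0.01,0.8,0,0.26],[-1,0.01,0.8,0,0.26],[-1,0.01,0.8,0,0.26],[-1,0.01,0.8,0,0.26],[-1,0.01,0.8,0,0.26],[-1,0.02,0.5,0,0.26],[-1,0.02,0.16,0,0.26]]]';python3 -m handwheel '[[[-1,0,0,-0.4,0],[-1,0,0,-0.6,0],[-1,0,0,-0.6,0],[-1,0,0,-0.2,0],[-1,0,0,0,0],[-1,0,0,0,0]]]'; python3 - <<'E'
from h import *
c=optics.capture('scene');cv2.imwrite('pics/s3.png',cv2.resize(c['img'][150:370,170:440],None,fx=2.5,fy=2.5,interpolation=2))
E
```

```text
time_s: 8.25
eef_pos: [516.3, -24.1, 194.0]
ee_rot: [0.002, 0.085, 0.996, -0.0]
force: [-0.8, 0.0, -0.2]
grip_width: 0.998
grip_force: 0.0
time_s: 9.25
eef_pos: [520.9, 306.3, 190.5]
ee_rot: [-0.0, -0.098, 0.995, 0.0]
force: [-0.3, -0.4, -0.4]
grip_width: 1.002
grip_force: 0.0
time_s: 9.85
eef_pos: [522.2, 304.0, 102.2]
ee_rot: [0.001, -0.096, 0.995, 0.0]
force: [-0.0, 0.3, 0.7]
grip_width: 0.997
grip_force: 0.0
```

View pics/s3.png

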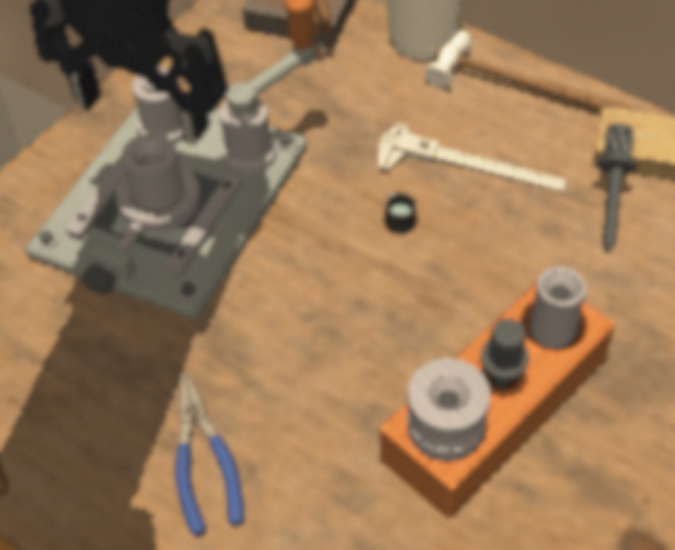

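The pin stands in the block's hole (505,355), and the gripper is above the plain roller. Descending to grip it.

```bash
python3 -m handwheel '[[[-1,-0.02,0,-0.3,0],[-1,0,0,-0.3,0],[-1,0,0,-0.3,0],[-1,0,0,-0.3,0],[-1,0,0,-0.05,0],[-1,0,0,0,0]]]' 60; python3 -m handwheel '[[[1,0,0,0,0],[1,0,0,0,0],[1,0,0,0,0],[1,0,0,0,0],[1,0,0,0,0],[1,0,0,0,0]]]' 60;  python3 -m handwheel '[[[1,0,0,0.15,0],[1,0,0,0.2,0],[1,0,0,0.3,0],[1,0,0,0.3,0],[1,0,0,0.3,0],[1,0,0,0,0],[1,0,0,0,0]]]' 60
```

```text
time_s: 10.5
eef_pos: [520.4, 304.1, 38.1]
ee_rot: [-0.0, -0.096, 0.995, -0.0]
force: [-0.2, -0.6, 0.1]
grip_width: 1.0
grip_force: 0.0
time_s: 11.1
eef_pos: [520.7, 304.3, 39.1]
ee_rot: [0.001, -0.096, 0.995, 0.0]
force: [-2.0, -0.1, 6.8]
grip_width: 0.497
grip_force: 61.0
time_s: 11.8
eef_pos: [520.3, 304.1, 101.0]
ee_rot: [0.0, -0.096, 0.995, 0.0]
force: [0.5, 0.3, -4.2]
grip_width: 0.498
grip_force: 61.5
```

```bash
python3 -m handwheel '[[[1,-0.02,-0.3,0,-0.26],[1,-0.02,-0.5,0,-0.26],[1,-0.02,-0.6,0,-0.26],[1,-0.02,-0.6,0,-0.26],[1,-0.02,-0.6,0,-0.26],[1,-0.02,-0.5,-0.1,-0.26],[1,-0.02,-0.4,-0.2,-0.26],[1,-0.02,-0.28,-0.3,-0.26],[1,-0.02,-0.1,-0.3,-0.26],[1,-0.02,0,-0.3,-0.26]]]';python3 -m handwheel '[[[1,0,0,-0.15,0],[1,0,0,-0.1,0],[1,0,0,-0.1,0],[1,0,0,0,0],[1,0,0,0,0]]]'
```

```text
time_s: 12.8
eef_pos: [509.7, 108.6, 39.7]
ee_rot: [-0.001, 0.088, 0.996, -0.0]
force: [0.2, 1.0, -3.8]
grip_width: 0.494
grip_force: 61.6
time_s: 13.3
eef_pos: [510.6, 110.2, 23.6]
ee_rot: [0.0, 0.085, 0.996, 0.0]
force: [-0.1, -0.5, -3.3]
grip_width: 0.498
grip_force: 61.6
```

```bash
python3 -m handwheel '[[[1,0,0,-0.03,0],[1,0,0,-0.02,0],[1,0,0,0,0]]]'; python3 -m handwheel '[[[-1,0,0,0,0],[-1,0,0,0,0],[-1,0,0,0,0],[-1,0,0,0,0],[-1,0,0,0,0],[-1,0,0,0.3,0],[-1,0,0,0.6,0],[-1,0,0,0.7,0],[-1,0,0,0.8,0],[-1,0,0,0,0]]]';python3 -m handwheel '[[[-1,-0.2,-0.4,0,0],[-1,-0.2,-0.5,0,0],[-1,-0.2,-0.5,0,0],[-1,-0.2,-0.5,0,0],[-1,-0.2,-0.36,0,0],[-1,-0.1,-0.2,0,0],[-1,0,0,0,0],[-1,0,0,0,0]]]';python3 - <<'E'
from h import *
c=optics.capture('scene');cv2.imwrite('pics/s4.png',cv2.resize(c['img'][150:370,170:440],None,fx=2.5,fy=2.5,interpolation=2))
E
```

```text
time_s: 13.6
eef_pos: [510.6, 110.2, 21.1]
ee_rot: [0.0, 0.085, 0.996, 0.0]
force: [-0.5, -0.2, -0.4]
grip_width: 0.495
grip_force: 61.9
time_s: 14.6
eef_pos: [512.7, 110.2, 145.7]
ee_rot: [0.005, 0.085, 0.996, 0.0]
force: [-0.0, 0.4, -1.0]
grip_width: 1.003
grip_force: 0.0
time_s: 15.4
eef_pos: [455.6, -12.5, 140.7]
ee_rot: [-0.0, 0.085, 0.996, 0.0]
force: [0.1, 0.2, -0.9]
grip_width: 1.004
grip_force: 0.0
```

View pics/s4.png

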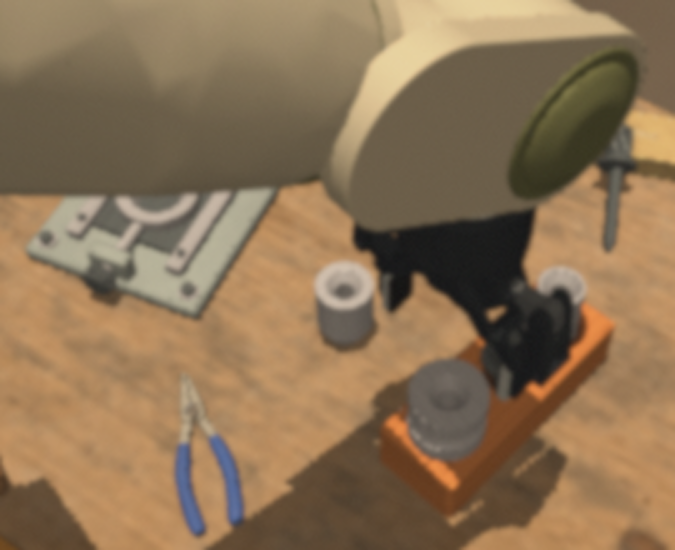

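The plain roller stands upright on the bench at (345,305), and the gripper is above the grooved one. Descending.

```bash
python3 -m handwheel '[[[-1,0.01,-0.01,-0.3,0],[-1,0,0,-0.35,0],[-1,0,0,-0.35,0],[-1,0,0,-0.35,0],[-1,0,0,-0.31,0],[-1,0,0,0,0],[-1,0,0,0,0]]]' 80; python3 -m handwheel '[[[1,0,0,0,0],[1,0,0,0,0],[1,0,0,0,0],[1,0,0,0,0],[1,0,0,0,0],[1,0,0,0,0]]]' 80;  python3 -m handwheel '[[[1,0,0,0.15,0],[1,0,0,0.2,0],[1,0,0,0.3,0],[1,0,0,0.4,0],[1,0,0,0.4,0],[1,0,0,0.4,0],[1,0,0,0.15,0],[1,0,0,0,0],[1,0,0,0,0]]]'
```

```text
time_s: 16.15
eef_pos: [456.2, -12.9, 58.1]
ee_rot: [0.0, 0.085, 0.996, 0.0]
force: [0.2, -0.4, -0.2]
grip_width: 1.001
grip_force: 0.0
time_s: 16.75
eef_pos: [456.4, -13.3, 58.9]
ee_rot: [0.001, 0.085, 0.996, -0.0]
force: [-2.6, 1.6, 7.8]
grip_width: 0.611
grip_force: 81.7
time_s: 17.65
eef_pos: [455.4, -13.3, 157.0]
ee_rot: [-0.001, 0.085, 0.996, 0.0]
force: [-0.3, 0.9, -6.0]
grip_width: 0.614
grip_force: 84.5
```

```bash
python3 -m handwheel '[[[1,0.13,0.3,0,0.26],[1,0.13,0.6,0,0.26],[1,0.13,0.7,0,0.26],[1,0.13,0.8,0,0.26],[1,0.13,0.8,0,0.26],[1,0.13,0.8,0,0.26],[1,0.13,0.8,0,0.26],[1,0.13,0.7,0,0.26],[1,0.13,0.5,0,0.26],[1,0.13,0.35,0,0.26]]]';python3 -m handwheel '[[[1,0,0,0,0],[1,0,0,-0.3,0],[1,0,0,-0.4,0],[1,0,0,-0.4,0],[1,0,0,-0.3,0],[1,0,0,-0.2,0],[1,0,0,0,0],[1,0,0,0,0]]]'
```

```text
time_s: 18.65
eef_pos: [520.2, 305.8, 155.9]
ee_rot: [-0.001, -0.097, 0.995, -0.0]
force: [0.2, -0.4, -4.5]
grip_width: 0.612
grip_force: 85.0
time_s: 19.45
eef_pos: [521.1, 303.9, 78.1]
ee_rot: [0.0, -0.096, 0.995, 0.0]
force: [0.8, 0.5, -4.8]
grip_width: 0.607
grip_force: 85.2
```

```bash
python3 -m handwheel '[[[1,0,0,-0.2,0],[1,0,0,-0.2,0],[1,0,0,-0.15,0],[1,0,0,-0.1,0],[1,0,0,-0.04,0],[1,0,0,0,0]]]'; python3 -m handwheel '[[[1,0,0,-0.04,0],[1,0,0,-0.03,0],[1,0,0,0,0]]]'
```

```text
time_s: 20.05
eef_pos: [520.9, 304.1, 43.1]
ee_rot: [-0.0, -0.096, 0.995, -0.0]
force: [0.1, 0.4, -5.9]
grip_width: 0.611
grip_force: 85.2
time_s: 20.35
eef_pos: [521.3, 304.3, 41.0]
ee_rot: [0.001, -0.096, 0.995, 0.0]
force: [-3.2, -1.7, 3.5]
grip_width: 0.608
grip_force: 85.8
```

```bash
python3 -m handwheel '[[[-1,0,0,0,0],[-1,0,0,0,0],[-1,0,0,0,0],[-1,0,0,0,0],[-1,0,0,0,0],[-1,0,0,0.3,0],[-1,0,0,0.5,0],[-1,0,0,0.7,0],[-1,0,0,0.6,0],[-1,0,0,0.02,0]]]';python3 -m handwheel '[[[-1,-0.02,-0.3,0,-0.26],[-1,-0.02,-0.5,0,-0.26],[-1,-0.02,-0.6,0,-0.26],[-1,-0.02,-0.6,0,-0.26],[-1,-0.02,-0.6,0,-0.26],[-1,-0.02,-0.5,0,-0.26],[-1,-0.02,-0.4,0,-0.26],[-1,-0.02,-0.28,0,-0.26],[-1,-0.02,-0.1,0,-0.26],[-1,-0.02,0,0,-0.26]]]';python3 - <<'E'
from h import *
c=optics.capture('top');cv2.imwrite('pics/t5.png',cv2.resize(c['img'][150:330,130:330],None,fx=3,fy=3,interpolation=2))
E
```

```text
time_s: 21.35
eef_pos: [522.7, 304.8, 151.3]
ee_rot: [0.004, -0.096, 0.995, 0.001]
force: [-0.6, 0.8, -0.4]
grip_width: 1.002
grip_force: 0.0
time_s: 22.35
eef_pos: [510.5, 109.5, 145.4]
ee_rot: [-0.0, 0.087, 0.996, -0.0]
force: [-0.5, 0.5, -0.4]
grip_width: 0.999
grip_force: 0.0
```

View pics/t5.png

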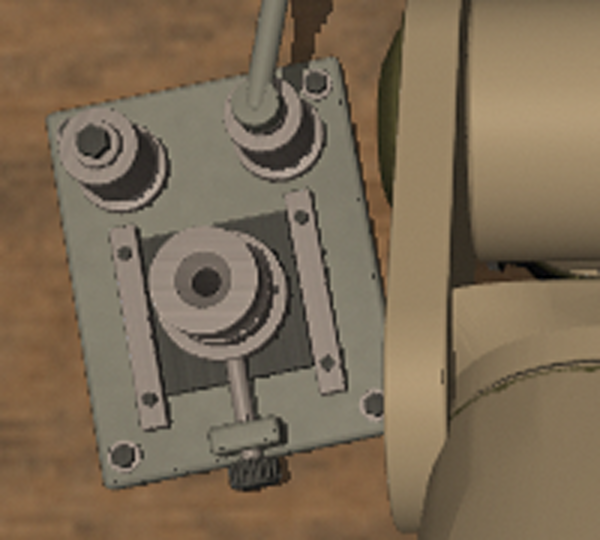

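The grooved roller stands in the seat, with its bore at (206,282) in the crop. Checking its centre while descending on the plain roller.

```bash
python3 -c "
from h import *
t=dict(np.load('top.npz'));print(ray(t,198,243.3,78))"
python3 -m handwheel '[[[-1,0,0,-0.3,0],[-1,0,0,-0.5,0],[-1,0,0,-0.6,0],[-1,0,0,-0.6,0],[-1,0,0,-0.4,0],[-1,0,0,-0.1,0],[-1,0,0,0,0],[-1,0,0,0,0]]]' 60; python3 -m handwheel '[[[1,0,0,0,0],[1,0,0,0,0],[1,0,0,0,0],[1,0,0,0,0],[1,0,0,0,0],[1,0,0,0,0]]]' 60;  python3 -m handwheel '[[[1,0,0,0.2,0],[1,0,0,0.4,0],[1,0,0,0.6,0],[1,0,0,0.6,0],[1,0,0,0.6,0],[1,0,0,0.3,0],[1,0,0,0,0],[1,0,0,0,0]]]'
```

```text
[520.8 303.2  78. ]
time_s: 23.2
eef_pos: [511.5, 110.3, 21.8]
ee_rot: [0.001, 0.085, 0.996, 0.0]
force: [-0.6, -0.0, 0.4]
grip_width: 1.002
grip_force: 0.0
time_s: 23.8
eef_pos: [511.2, 110.2, 21.5]
ee_rot: [0.0, 0.085, 0.996, 0.0]
force: [-1.5, 0.5, 4.9]
grip_width: 0.503
grip_force: 60.7
time_s: 24.6
eef_pos: [510.4, 110.1, 155.2]
ee_rot: [-0.001, 0.085, 0.996, -0.0]
force: [-0.0, -0.2, -3.7]
grip_width: 0.5
grip_force: 61.7
```

```bash
python3 -m handwheel '[[[1,-0.2,-0.4,0,0],[1,-0.2,-0.5,0,0],[1,-0.2,-0.5,0,0],[1,-0.2,-0.5,0,0],[1,-0.2,-0.36,0,0],[1,-0.09,-0.2,0,0],[1,0,0,-0.3,0],[1,0,0,-0.4,0],[1,0,0,-0.4,0],[1,0,0,0,0]]]';python3 -m handwheel '[[[1,0,0,-0.2,0],[1,0,0,-0.2,0],[1,0,0,-0.2,0],[1,0,0,-0.15,0],[1,0,0,0,0],[1,0,0,0,0]]]'
```

```text
time_s: 25.6
eef_pos: [454.8, -12.2, 98.3]
ee_rot: [-0.003, 0.085, 0.996, 0.001]
force: [0.1, -0.2, -4.0]
grip_width: 0.495
grip_force: 62.0
time_s: 26.2
eef_pos: [456.5, -12.9, 63.4]
ee_rot: [0.0, 0.085, 0.996, -0.0]
force: [0.0, -0.8, -4.2]
grip_width: 0.494
grip_force: 62.2
```

```bash
python3 -m handwheel '[[[1,0,0,-0.06,0],[1,0,0,-0.05,0],[1,0,0,0,0]]]'; python3 -m handwheel '[[[-1,0,0,0,0],[-1,0,0,0,0],[-1,0,0,0,0],[-1,0,0,0,0],[-1,0,0,0,0],[-1,0,0,0.3,0],[-1,0,0,0.5,0],[-1,0,0,0.7,0],[-1,0,0,0.6,0],[-1,0,0,0.02,0]]]'; python3 -m handwheel '[[[-1,0.3,-0.05,0,0],[-1,0.4,-0.08,0,0],[-1,0.3,-0.07,0,0],[-1,0.18,-0.02,0,0],[-1,0,0,0,0],[-1,0,0,0,0]]]'; python3 - <<'E'
from h import *
c=optics.capture('scene');cv2.imwrite('pics/s6.png',cv2.resize(c['img'][150:370,170:440],None,fx=2.5,fy=2.5,interpolation=2))
E
```

```text
time_s: 26.5
eef_pos: [456.4, -12.9, 57.7]
ee_rot: [0.0, 0.085, 0.996, -0.0]
force: [-0.5, -0.3, -4.0]
grip_width: 0.5
grip_force: 62.4
time_s: 27.5
eef_pos: [458.0, -13.3, 167.2]
ee_rot: [0.003, 0.085, 0.996, -0.001]
force: [0.8, -0.4, -0.4]
grip_width: 0.998
grip_force: 0.0
time_s: 28.1
eef_pos: [514.8, -23.7, 163.4]
ee_rot: [-0.001, 0.085, 0.996, 0.0]
force: [0.4, -0.6, -0.2]
grip_width: 0.997
grip_force: 0.0
```

View pics/s6.png

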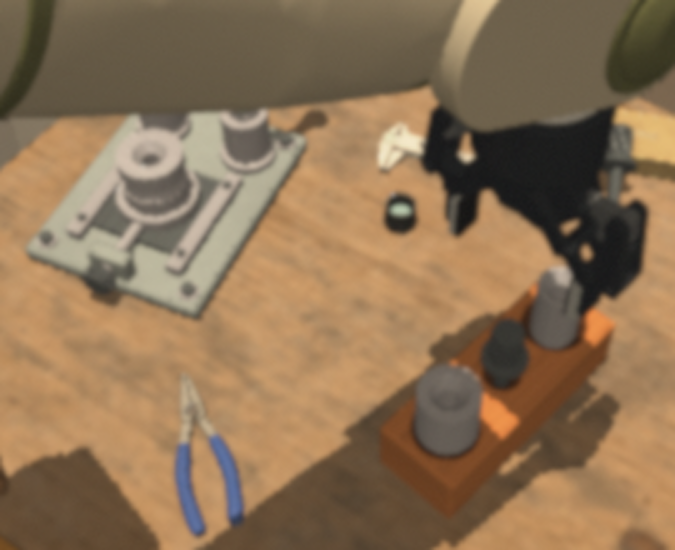

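The plain roller is down in the well (448,410), and the grooved one is in the seat. Fetching the pin from the block.

```bash
python3 -m handwheel '[[[-1,0.01,0,-0.3,0],[-1,0,0,-0.4,0],[-1,0,0,-0.4,0],[-1,0,0,-0.3,0],[-1,0,0,-0.15,0],[-1,0,0,0,0],[-1,0,0,0,0]]]' 50; python3 -m handwheel '[[[1,0,0,0,0],[1,0,0,0,0],[1,0,0,0,0],[1,0,0,0,0],[1,0,0,0,0],[1,0,0,0,0],[1,0,0,0,0],[1,0,0,0,0]]]' 50;  python3 -m handwheel '[[[1,0,0,0.2,0],[1,0,0,0.3,0],[1,0,0,0.4,0],[1,0,0,0.4,0],[1,0,0,0.4,0],[1,0,0,0.4,0],[1,0,0,0.3,0],[1,0,0,0.2,0],[1,0,0,0,0],[1,0,0,0,0]]]'
```

```text
time_s: 28.85
eef_pos: [516.1, -23.9, 87.0]
ee_rot: [0.0, 0.085, 0.996, -0.0]
force: [0.5, 0.3, -0.1]
grip_width: 1.001
grip_force: 0.0
time_s: 29.65
eef_pos: [516.0, -23.9, 86.4]
ee_rot: [0.0, 0.085, 0.996, 0.0]
force: [-0.5, 0.7, 2.6]
grip_width: 0.231
grip_force: 48.7
time_s: 30.65
eef_pos: [515.6, -23.8, 215.8]
ee_rot: [-0.0, 0.085, 0.996, 0.0]
force: [-0.1, -0.5, -2.1]
grip_width: 0.231
grip_force: 48.9
```

```bash
python3 -m handwheel '[[[1,0.01,0.3,0,0.26],[1,0.01,0.6,0,0.26],[1,0.01,0.7,0,0.26],[1,0.01,0.8,0,0.26],[1,0.01,0.8,0,0.26],[1,0.01,0.8,0,0.26],[1,0.01,0.8,0,0.26],[1,0.01,0.8,0,0.26],[1,0.01,0.6,0,0.26],[1,0.01,0.35,0,0.26]]]';python3 -m handwheel '[[[1,0,0,0,0],[1,0,0,-0.2,0],[1,0,0,-0.2,0],[1,0,0,-0.2,0],[1,0,0,0,0],[1,0,0,0,0]]]';python3 - <<'E'
from h import *
c=optics.capture('scene');cv2.imwrite('pics/s7.png',cv2.resize(c['img'][120:280,160:320],None,fx=3.5,fy=3.5,interpolation=2))
E
```

```text
time_s: 31.65
eef_pos: [519.6, 306.7, 215.2]
ee_rot: [-0.001, -0.099, 0.995, 0.0]
force: [0.9, 0.2, -1.4]
grip_width: 0.235
grip_force: 49.0
time_s: 32.25
eef_pos: [521.0, 303.2, 186.1]
ee_rot: [-0.0, -0.096, 0.995, -0.0]
force: [0.8, 0.2, -0.8]
grip_width: 0.232
grip_force: 49.1
```

View pics/s7.png

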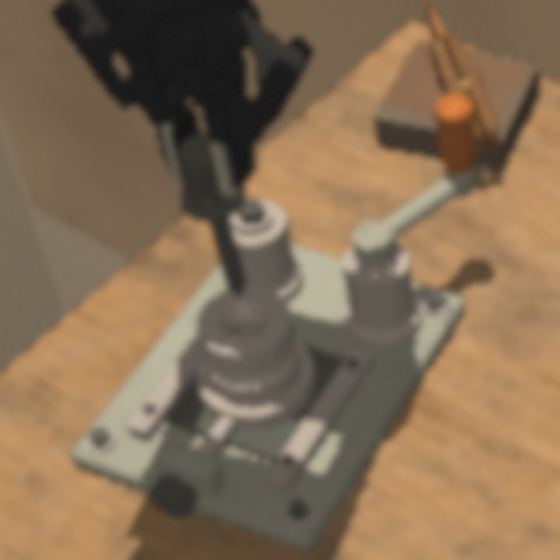

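The pin's tip (235,288) is above the roller's bore (240,310). Lowering in stages.

```bash
python3 -m handwheel '[[[1,0,0.01,-0.2,0],[1,0,0,-0.2,0],[1,0,0,-0.2,0],[1,0,0,-0.2,0],[1,0,0,-0.2,0],[1,0,0,0,0]]]';python3 -m handwheel '[[[1,0,0,-0.2,0],[1,0,0,-0.2,0],[1,0,0,-0.2,0],[1,0,0,-0.15,0],[1,0,0,0,0],[1,0,0,0,0]]]'
```

```text
time_s: 32.9
eef_pos: [520.4, 303.9, 134.5]
ee_rot: [-0.001, -0.096, 0.995, -0.0]
force: [-0.4, 0.9, -1.4]
grip_width: 0.233
grip_force: 49.1
time_s: 33.5
eef_pos: [520.9, 304.1, 98.7]
ee_rot: [-0.0, -0.096, 0.995, -0.0]
force: [0.9, 0.3, -2.2]
grip_width: 0.234
grip_force: 49.1
```

```bash
python3 -m handwheel '[[[1,0,0,-0.1,0],[1,0,0,-0.08,0],[1,0,0,-0.03,0],[1,0,0,0,0]]]'; python3 -m handwheel '[[[1,0,0,-0.04,0],[1,0,0,0,0]]]'
```

```text
time_s: 33.9
eef_pos: [521.5, 304.3, 89.3]
ee_rot: [0.001, -0.096, 0.995, 0.0]
force: [-0.9, -0.2, 6.1]
grip_width: 0.236
grip_force: 49.9
time_s: 34.1
eef_pos: [522.3, 304.6, 89.1]
ee_rot: [0.002, -0.096, 0.995, 0.001]
force: [-1.5, -0.1, 16.3]
grip_width: 0.232
grip_force: 51.0
```

```bash
python3 -m handwheel '[[[1,0,0,0.04,0],[-1,0,0,0,0],[-1,0,0,0,0],[-1,0,0,0,0],[-1,0,0,0,0],[-1,0,0,0,0],[-1,0,0,0.4,0],[-1,0,0,0.6,0],[-1,0,0,0.6,0],[-1,0,0,0.6,0]]]'; python3 -m handwheel '[[[-1,-0.6,-0.3,0.3,0],[-1,-0.7,-0.3,0.3,0],[-1,-0.7,-0.3,0,0],[-1,-0.7,-0.3,0,0],[-1,-0.7,-0.3,0,0],[-1,-0.4,-0.3,0,0],[-1,0,0,0,0],[-1,0,0,0,0],[-1,0,0,0,0],[-1,0,0,0,0]]]'; python3 - <<'E'
from h import *
t=optics.capture('top');s=optics.capture('scene')
a=cv2.resize(t['img'][165:315,140:270],None,fx=3,fy=3,interpolation=2);b=cv2.resize(s['img'][170:320,175:295],None,fx=3,fy=3,interpolation=2)
cv2.imwrite('pics/f.png',np.hstack([a,b]));cv2.imwrite('pics/f2.png',np.hstack([t['img'][150:420,270:460],s['img'][150:420,180:440]]))
print('knob top if home',px(t,[521,304,114]),px(s,[521,304,114]))
E
```

```text
time_s: 35.1
eef_pos: [520.7, 304.0, 199.4]
ee_rot: [-0.0, -0.096, 0.995, -0.0]
force: [0.5, -0.3, 0.3]
grip_width: 1.002
grip_force: 0.0
time_s: 36.1
eef_pos: [331.4, 214.4, 228.1]
ee_rot: [-0.0, -0.096, 0.995, -0.0]
force: [-0.3, -0.7, 0.8]
grip_width: 0.998
grip_force: 0.0
knob top if home [192.1 238.8] [226.3 198.4]
```

View pics/f.png

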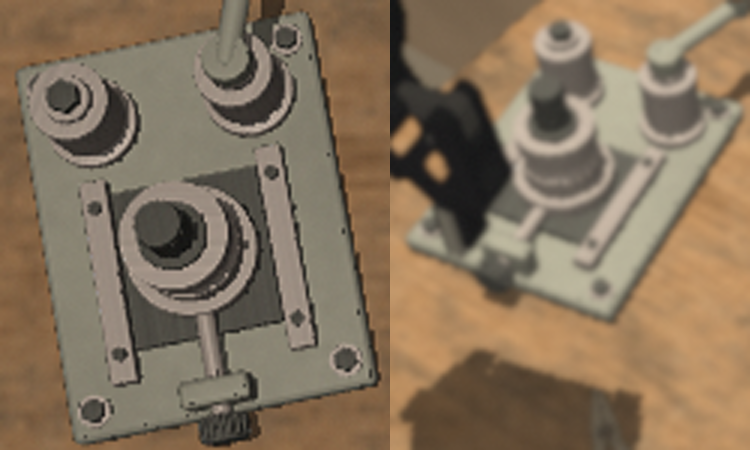

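View pics/f2.png

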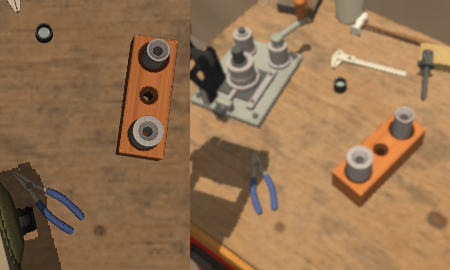

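The pin's knob is at its starting home pixels in both views, within 1–1.5 px. The plain roller sits where the grooved one was, with the slim roller and loose tools in place. Handing in.

```bash
python3 -c "
from rig import ctrl
print(ctrl.finish_job())"
```

```text
the job is handed in; nothing more can be done
None
```

I handed the job in at about 36 s on the robot's clock; no verdict came back, but the last pictures show the grooved roller in the bender with the pin home, the plain roller in the freed well, and the slim roller, calliper, pliers and loupe in place.

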